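# Empty the covered parts scoop into the wash tray

## Robot

A 6-joint arm with a two-finger parallel gripper is mounted at the origin on the work surface. World frame = base frame: x ahead of the robot, y to its left, z up, the work surface at z = 0. Lengths are in m, angles in rad, forces in N, time in s.
With the tool pointing down it reaches from about 0.375 to 0.975 m from the base axis. Payload 3.8 kg.
Tool frame: the origin (TCP) lies midway between the tips of the shut fingers; the grasp point (between the pads) lies 19 mm behind it; z points along the fingers, y is the direction in which the jaws open and shut (so a half turn about z gives the same grasp; the last joint's range is limited). The gripper opens to 85 mm and grips with 20 to 120 N. Pads are 22 mm wide; open, the fingers measure 114 mm over their backs; the gripper's body (76 mm by 85 mm) begins 54 mm behind the grasp point. The pads swing forward as they close: fully open they stand 13 mm farther back than shut.
Start: joints at [-1.374, 0.264, 1.604, -0, 1.274, -0.037], TCP at [0.156, -0.657, 0.231] pointing down, gripper open.
Joint ranges: [-2.63, 2.63], [-0.94, 2.18], [0.31, 2.57], [-1.31, 4.45], [0, 2.66], [-2.55, 2.55]. Speed limits (rad/s): [2.57, 2.57, 3.14, 3.14, 3.14, 3.14].

## Interface

Orientations are given as a rotation vector (axis times angle).
In Python, from workcell import bot gives the robot as it stands.
- The arm moves only by the tool drive_tool, never from a script. Its argument "deltas" is a list of rows, each an object with "hand": the opening, from 0 (shut) to 1 (fully open); "offset": the shift along the world's x, y, z in cm, a list of three; "angular": the turn, a rotation vector about the world's x, y, z in degrees, a list of three. A call has 1 to 8 rows; each row is the pose to reach, as a shift and turn from the pose commanded when the call began; what a row does not reach only later rows make up. A row lasts 1/8 s, in which the tool goes at most 62.5 mm and 10.7 degrees, less where a joint would pass 70% of its speed; a pose out of reach is approached as far as the arm can. A call with a gripper value outside its range is refused whole. The fingers move at their own pace and stop on an object; "force" is the grip in N (left out, the last holds). Time passes only in rows, so rows that repeat a pose let the fingers close. It gives the time, the measured TCP pose, the force and the opening at its end, in the units of the state.
- bot.read_state(): the state, without advancing time (a new reading comes with each control period).
- bot.read_camera(name): name is "scene" or "top" or "wrist"; returns a dict with "frame" (420x560x3 uint8, blue, green, red), "mtx" (3x3 intrinsics, pixels), "R" (3x3) and "t" (3): a world point X has camera coordinates R X + t. Camera axes: x right, y down, z forward; pixel columns grow to the right and rows downward; lengths in m; the calibration is good to about 2 mm. A picture is of the moment at which its call begins. There is no depth.
- bot.finish_job(): hands the job in, once; it reports no verdict.
The state is a dict: "time": time; "q": joint angles; "joint_vel": joint speeds; "joint_torque": joint torques, N m; "tool_pos": TCP position; "tcp_rot": TCP orientation; "wrist_force": force on the tool from outside, world axes, zero at the start; "torque": the same for the moment, N m; "width": opening from 0.0 (shut) to 1.0 (fully open).
Only numpy, scipy, OpenCV 4.12 (cv2) and the standard library are available. Lean on these libraries where they do the work, as an engineer would, in place of code of your own. Each camera call takes 0.05 s, during which the arm holds its last target. There are 200 camera calls.

## Task

Carry the covered scoop of brass valve bodies to the blue pad, pinching the handle and the yellow lid tab together so that the fingers hold the loose lid fully shut on the way, and set it down and let go with the lid still shut. With the scoop standing on the pad, slide the lid nearly all the way back, then pick the scoop up by its handle and tip all three valve bodies into the steel wash tray. Finally stand the scoop upright on the pad again and let go, and leave the bottle, jar, mug and diving regulator where they stand.

Things in the scene. Friction and masses are not known exactly. Their poses are not given: they have to be found in the camera images.
- scoop: covered pouring scoop: aluminium trough 170 mm long (its x), 74 mm wide, 45 mm high, origin at the centre of its underside, z up; nose at +x, other end closed. About 0.6 kg full. With the lid open the parts inside roll out over the lip once the nose points 45 degrees or more below level (50 to 60 is sure); with the lid shut they cannot come out
- handle (a point): middle of the scoop's black bridge handle, a bar across the trough at its middle: 12 mm thick along the scoop's x, 84 mm wide along y, from 54 to 94 mm above the scoop's underside (this point: 74 mm, x = 0); the lid slides underneath it
- lip (a point): middle of the pouring lip at the scoop's nose, x = +85 mm, 26 mm above its underside; inside, a ramp of 30 degrees leads up to it
- lid: the scoop's loose clear lid, a plate 106 x 66 x 4 mm on top of the trough, its top 49.5 mm above the scoop's underside. Origin in the scoop's frame: z = 45.5 mm, x = 0 when shut, x = minus the opening when open. It slides towards the scoop's closed end (-x) by up to 65 mm; friction of about 0.8 N keeps it where it is left, also when tipped. May start up to 12 mm open
- tab (a point): centre of the top edge of the lid's yellow upright tab (119 mm above the scoop's underside, 25 mm higher than the handle; x = -12 mm in the lid's frame). The tab is 10 mm thick along x, 50 mm wide. Shut, it stands 1 mm behind the handle bar: one pinch along x around both (23 mm) holds the lid shut. Its free top can be pushed back from above the handle
- tray: fixed stainless wash tray, open on top, 210 (its x) x 200 (y) mm, walls 4 mm thick and 50 mm high, floor 4 mm; origin at the centre of its underside
- pad: fixed blue plastic pad 210 (its x) x 120 (y) mm, 6 mm thick, flat, the place for the scoop; origin at the centre of its underside
- valve0: brass valve body inside the scoop, a cylinder 28 mm in diameter, 50 mm long, 60 g, origin at its middle, axis along its y; it lies across the scoop and rolls
- valve1: brass valve body inside the scoop, a cylinder 28 mm in diameter, 50 mm long, 60 g, origin at its middle, axis along its y; it lies across the scoop and rolls
- valve2: brass valve body inside the scoop, a cylinder 28 mm in diameter, 50 mm long, 60 g, origin at its middle, axis along its y; it lies across the scoop and rolls
- spray: spray bottle: white, 60 mm across, 170 mm tall, origin at the centre of its underside; a bystander, leave it alone
- regulator: second-stage diving regulator: black round body 72 mm across with a yellow cover, 52 mm tall, rubber mouthpiece, origin at the centre of its underside; a bystander, leave it alone
- grease: white jar with a blue cap, 56 mm across, 60 mm tall, origin at the centre of its underside; a bystander, leave it alone
- mug: blue mug, 80 mm across, 90 mm tall, origin at the centre of its underside; a bystander, leave it alone

How it is judged:
On the way, in this order (a step that is already met when the one before it is completed fails the run):
1. the scoop is lifted clear of the bench with its lid shut and the fingers pressing on the lid (height (world z) of scoop above 0.03 m and x of lid in the frame of scoop above -0.005 m and contact force between the fingers and lid above 1 N), for 0.3 s.
2. the scoop stands on the pad, let go, with its lid still shut (within 8 mm) (horizontal distance between scoop and pad below 0.06 m and height (world z) of scoop between 0.003 and 0.012 m and angle between scoop's own z axis and vertical below 0.1 rad and x of lid in the frame of scoop above -0.008 m and contact force between the fingers and scoop below 0.2 N), for 0.2 s.
3. the lid is slid back at least 45 mm while the scoop stands on the pad (horizontal distance between scoop and pad below 0.06 m and height (world z) of scoop between 0.003 and 0.012 m and angle between scoop's own z axis and vertical below 0.1 rad and x of lid in the frame of scoop below -0.045 m), for 0.2 s.
4. all three valve bodies lie in the wash tray (x of valve0 in the frame of tray between -0.103 and 0.103 m and y of valve0 in the frame of tray between -0.098 and 0.098 m and height (world z) of each of valve0, valve1, valve2 below 0.05 m and x of valve1 in the frame of tray between -0.103 and 0.103 m and y of valve1 in the frame of tray between -0.098 and 0.098 m and x of valve2 in the frame of tray between -0.103 and 0.103 m and y of valve2 in the frame of tray between -0.098 and 0.098 m), for 0.2 s.
At the end, for the whole second after the job is handed in: All three valve bodies lie at rest inside the wash tray, and the scoop stands still and upright (within 0.1 rad) on the pad, its middle within 60 mm of the pad's middle (all of step 4 and horizontal distance between scoop and pad below 0.06 m and height (world z) of scoop between 0.003 and 0.012 m and angle between scoop's own z axis and vertical below 0.1 rad and linear speed of scoop below 0.02 m/s and linear speed of each of valve0, valve1, valve2 below 0.05 m/s); the robot touches nothing.
It fails at once if the scoop is lifted with its lid part open (between 8 and 38 mm: neither shut nor slid back) (height (world z) of scoop above 0.03 m and angle between scoop's own z axis and vertical below 0.3 rad and x of lid in the frame of scoop between -0.038 and -0.008 m).
It fails at once if the spray is moved more than 40 mm or knocked over (distance of spray from where it was at the start of the episode above 0.04 m or angle between spray's own z axis and vertical above 0.5 rad).
It fails at once if the regulator is moved more than 40 mm or knocked over (distance of regulator from where it was at the start of the episode above 0.04 m or angle between regulator's own z axis and vertical above 0.5 rad).
It fails at once if the grease is moved more than 40 mm or knocked over (distance of grease from where it was at the start of the episode above 0.04 m or angle between grease's own z axis and vertical above 0.5 rad).
It fails at once if the mug is moved more than 40 mm or knocked over (distance of mug from where it was at the start of the episode above 0.04 m or angle between mug's own z axis and vertical above 0.5 rad).
It also fails if it takes over 66 s, if anything falls off the work surface, if the arm or the gripper's body presses on something with over 40 N, if the wrist force passes 120 N, or if a joint passes its speed limit or range.

## Working session

There is one attempt and no reset: what is moved stays moved. The work goes in short steps, Python scripts to look and compute and a tool call to move; the robot and the scene stay as the last step left them, time stands still between calls to the robot, and variables do not carry over. Pictures are saved under pics/ and viewed, about 8 in all and at most 12, crops included, and the job is handed in when it is done.

Besides the shell and the picture viewer there is one more tool, called after "Emit:" by a JSON object that holds its "fn" and its "kwargs". drive_tool: Moves the arm, as the interface text tells. Its arguments: {"type":"object","properties":{"deltas":{"type":"array"},"force":{"type":"number"}},"required":["deltas"]}

```bash
mkdir -p pics; ls
python3 - <<'E'
from workcell import bot
import cv2,numpy as np,pickle
s=bot.read_state();print({k:np.round(v,3) for k,v in s.items()})
d={}
for n in("scene","top","wrist"):
    c=bot.read_camera(n);d[n]=c;cv2.imwrite(f"pics/{n}0.png",c["frame"])
    print(n,np.round(c["mtx"],1).tolist(),np.round(-c["R"].T@c["t"],3))
pickle.dump(d,open("c0.pkl","wb"))
E
```

```text
pics
{'time': np.float64(0.0), 'q': array([-1.374,  0.265,  1.605, -0.   ,  1.274, -0.037]), 'joint_vel': array([ 0.   , -0.001,  0.001,  0.001, -0.   ,  0.001]), 'joint_torque': array([-2.0000e-03, -5.1511e+01, -3.6731e+01, -0.0000e+00,  1.3000e-02,
       -0.0000e+00]), 'tool_pos': array([ 0.156, -0.656,  0.23 ]), 'tcp_rot': array([-3.118, -0.366,  0.   ]), 'wrist_force': array([-0.134, -0.083,  0.156]), 'torque': array([-0.037, -0.001,  0.009]), 'width': np.float64(0.998)}
scene [[395.1, 0.0, 282.2], [0.0, 395.1, 210.5], [0.0, 0.0, 1.0]] [ 1.109 -0.288  0.853]
top [[442.4, 0.0, 282.0], [0.0, 442.4, 209.6], [0.0, 0.0, 1.0]] [0.315 0.067 1.465]
wrist [[301.7, 0.0, 281.9], [0.0, 301.7, 205.2], [0.0, 0.0, 1.0]] [ 0.218 -0.639  0.373]
```

Run:
```python
import cv2
for n in("scene","top"):
    cv2.imwrite(f"pics/{n}0b.png",cv2.resize(cv2.imread(f"pics/{n}0.png"),(800,600),interpolation=cv2.INTER_CUBIC))
```

```text
(no output)
```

View pics/scene0b.png

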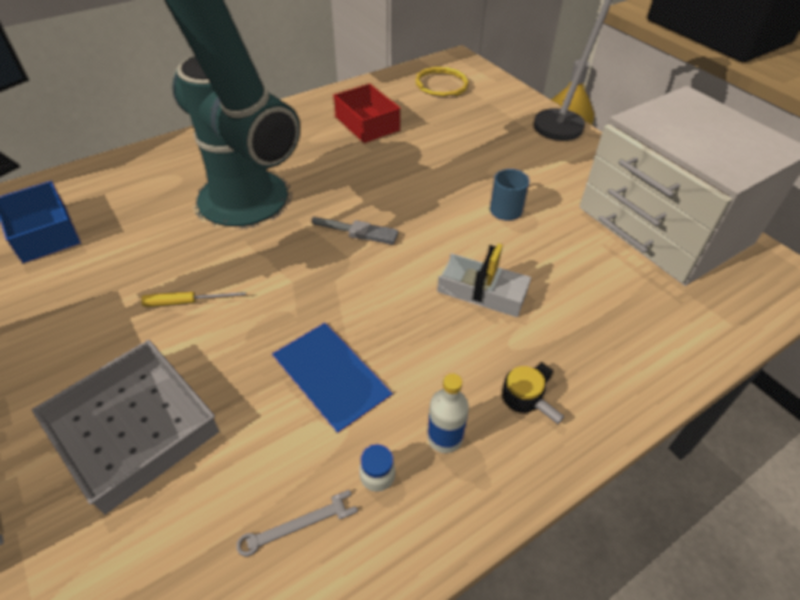

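View pics/top0b.png

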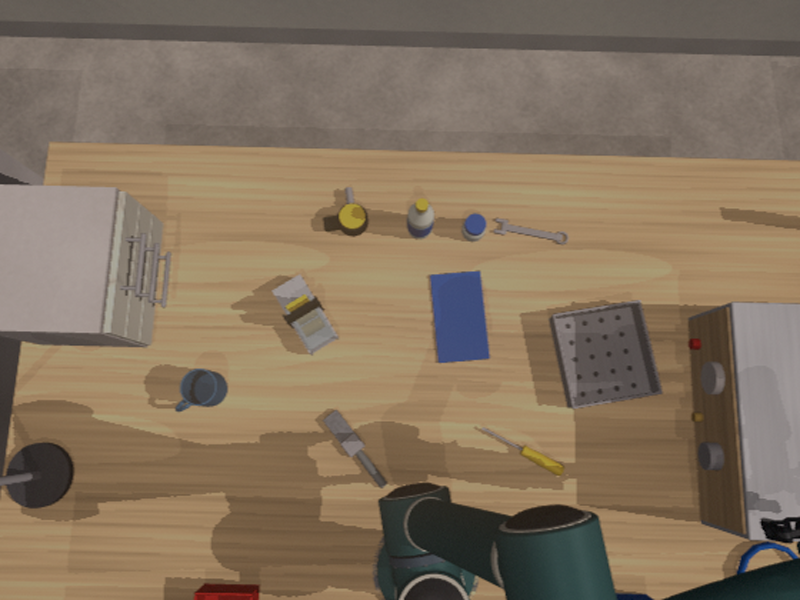

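The scene view shows the scoop at about (485,283), the pad at (333,376) and the tray at (125,425). The bystanders are the mug (509,195), bottle (448,415), jar (377,467) and regulator (525,388). In the top view, the scoop is at (305,315), the pad at (460,317) and the tray at (606,355). I'll enlarge the scoop next.

Run:
```python
import cv2,numpy as np
a=cv2.imread("pics/scene0.png")[165:225,300:380]; b=cv2.imread("pics/top0.png")[185:255,180:245]
A=cv2.resize(a,None,fx=5,fy=5,interpolation=cv2.INTER_CUBIC);B=cv2.resize(b,None,fx=6,fy=6,interpolation=cv2.INTER_CUBIC)
o=np.zeros((420,800,3),np.uint8);o[:300,:400]=A;o[:420,400:790]=B
cv2.imwrite("pics/crop1.png",o)
```

```text
(no output)
```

View pics/crop1.png

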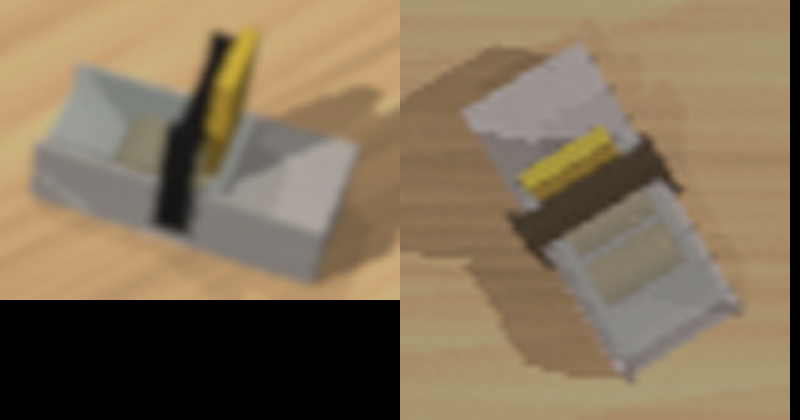

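The crop shows the yellow tab on the upper/right side of the black handle, so the nose points down-right in the top view, towards the base. Next I'll take two-view positions.

```bash
cat > h.py <<'E'
import numpy as np,cv2,pickle
def P(c): return c["mtx"]@np.c_[c["R"],c["t"]]
def tri(c1,p1,c2,p2):
    X=cv2.triangulatePoints(P(c1),P(c2),np.array(p1,float).T,np.array(p2,float).T); return (X[:3]/X[3]).T
def atz(c,p,z):
    p=np.atleast_2d(np.array(p,float)); d=np.c_[p,np.ones(len(p))]@np.linalg.inv(c["mtx"]).T@c["R"]; o=-c["R"].T@c["t"]
    return o+d*((z-o[2])/d[:,2])[:,None]
def proj(c,X): 
    x=np.atleast_2d(X)@c["R"].T+c["t"]; x=x@c["mtx"].T; return x[:,:2]/x[:,2:]
E
python3 - <<'E'
from h import *
np.set_printoptions(precision=3,suppress=True)
d=pickle.load(open("c0.pkl","rb"));T,S=d["top"],d["scene"]
f=lambda p:(np.array(p)+.5)*.7-.5
padT=f([(430,275),(479,271),(489,359),(438,362)]);padS=f([(338,430),(391,391),(326,324),(275,353)])
print("pad",tri(T,padT,S,padS),"\n",atz(T,padT,.006))
trT=f([(551,317),(637,302),(661,393),(574,408)]);trS=f([(104,510),(216,421),(149,343),(35,410)])
for k in range(4): print("tray S order",k); print(tri(T,trT,S,np.roll(trS,k,0)))
print(atz(T,trT,.05))
g=lambda p:(np.array(p)-[400,0]+.5)/6-.5+[180,185]
e=lambda p:(np.array(p)+.5)/5-.5+[300,165]
rT=g([(465,115),(580,45),(740,310),(630,375)]);rS=e([(355,145),(315,270),(35,150),(85,65)])
print("rim",atz(T,rT,.045))
# back-L, back-R (top) vs scene candidates
print(tri(T,rT,S,rS))
for n,p in dict(spray=(420,222),reg=(352,219),jar=(475,227),mug=(203,388)).items(): print(n,atz(T,f([p]),.05))
E
```

```text
pad [[ 0.658 -0.045 -0.06 ]
 [ 0.672 -0.069  0.085]
 [ 0.476 -0.089  0.067]
 [ 0.445 -0.069 -0.051]] 
 [[ 0.656  0.003  0.006]
 [ 0.669 -0.113  0.006]
 [ 0.46  -0.137  0.006]
 [ 0.451 -0.019  0.006]]
tray S order 0
[[ 0.58  -0.399 -0.073]
 [ 0.602 -0.355  0.178]
 [ 0.41  -0.393  0.171]
 [ 0.363 -0.44  -0.017]]
tray S order 1
[[ 0.55  -0.36   0.206]
 [ 0.601 -0.474  0.021]
 [ 0.458 -0.408  0.056]
 [ 0.353 -0.32   0.041]]
tray S order 2
[[ 0.524 -0.272  0.209]
 [ 0.561 -0.435  0.22 ]
 [ 0.415 -0.578 -0.235]
 [ 0.377 -0.332 -0.189]]
tray S order 3
[[ 0.559 -0.277  0.028]
 [ 0.558 -0.346  0.286]
 [ 0.39  -0.514  0.044]
 [ 0.36  -0.509 -0.43 ]]
[[ 0.555 -0.272  0.05 ]
 [ 0.594 -0.469  0.05 ]
 [ 0.39  -0.513  0.05 ]
 [ 0.352 -0.318  0.05 ]]
rim [[0.6   0.365 0.045]
 [0.64  0.305 0.045]
 [0.496 0.211 0.045]
 [0.46  0.268 0.045]]
[[0.601 0.367 0.041]
 [0.646 0.308 0.014]
 [0.499 0.213 0.034]
 [0.462 0.272 0.041]]
spray [[0.772 0.03  0.05 ]]
reg [[0.775 0.189 0.05 ]]
jar [[ 0.763 -0.099  0.05 ]]
mug [[0.376 0.504 0.05 ]]
```

Emit:
{"fn": "drive_tool", "kwargs": {"deltas": [{"hand":1,"offset":[27,40,10],"angular":[0,0,55]},{"hand":1,"offset":[27,40,10],"angular":[0,0,55]},{"hand":1,"offset":[27,40,10],"angular":[0,0,55]},{"hand":1,"offset":[27,40,10],"angular":[0,0,55]},{"hand":1,"offset":[27,40,10],"angular":[0,0,55]},{"hand":1,"offset":[27,40,10],"angular":[0,0,55]},{"hand":1,"offset":[27,40,10],"angular":[0,0,55]},{"hand":1,"offset":[27,40,10],"angular":[0,0,55]}]}}

```text
time: 1.15
tool_pos: [0.4271, -0.2546, 0.3317]
tcp_rot: [2.598, 1.766, 0.0]
wrist_force: [1.3, -0.3, -0.6]
width: 1.0
```

Run:
```python
from workcell import bot
import numpy as np
from h import *
s=bot.read_state();print(s["time"],np.round(s["tool_pos"],3),np.round(s["tcp_rot"],3),np.round(s["q"],2),s["wrist_force"])
c=bot.read_camera("wrist");cv2.imwrite("pics/w1.png",c["frame"]);pickle.dump(c,open("w1.pkl","wb"))
```

```text
1.15 [ 0.427 -0.255  0.332] [2.598 1.766 0.   ] [-0.59 -0.13  1.84  0.    1.43 -0.21] [ 1.29453522 -0.32392784 -0.61379325]
```

Emit:
{"fn": "drive_tool", "kwargs": {"deltas": [{"hand":1,"offset":[7,27,2],"angular":[0,0,28]},{"hand":1,"offset":[7,27,2],"angular":[0,0,28]},{"hand":1,"offset":[7,27,2],"angular":[0,0,28]},{"hand":1,"offset":[7,27,2],"angular":[0,0,28]},{"hand":1,"offset":[7,27,2],"angular":[0,0,28]},{"hand":1,"offset":[7,27,2],"angular":[0,0,28]}]}}

```text
time: 1.95
tool_pos: [0.4965, 0.0151, 0.351]
tcp_rot: [-2.089, -2.346, 0.0]
wrist_force: [-0.2, -0.5, -0.1]
width: 0.999
```

Run:
```python
from workcell import bot
from h import *
c=bot.read_camera("wrist");cv2.imwrite("pics/w2.png",c["frame"]);pickle.dump(c,open("w2.pkl","wb"))
```

Emit:
{"fn": "drive_tool", "kwargs": {"deltas": [{"hand":1,"offset":[5.2,27.2,-5],"angular":[0,0,27.7]},{"hand":1,"offset":[5.2,27.2,-5],"angular":[0,0,27.7]},{"hand":1,"offset":[5.2,27.2,-5],"angular":[0,0,27.7]},{"hand":1,"offset":[5.2,27.2,-5],"angular":[0,0,27.7]},{"hand":1,"offset":[5.2,27.2,-5],"angular":[0,0,27.7]},{"hand":1,"offset":[5.2,27.2,-5],"angular":[0,0,27.7]}]}}

```text
time: 2.75
tool_pos: [0.5484, 0.2854, 0.2995]
tcp_rot: [-1.47, -2.775, 0.004]
wrist_force: [-0.5, -0.7, 0.4]
width: 0.998
```

Run:
```python
from workcell import bot
from h import *
s=bot.read_state();print(s["time"],np.round(s["tool_pos"],4),np.round(s["tcp_rot"],3))
c=bot.read_camera("wrist");cv2.imwrite("pics/w3.png",c["frame"]);pickle.dump(c,open("w3.pkl","wb"))
cs=[pickle.load(open(f"w{i}.pkl","rb")) for i in (1,2,3)]
for n,X in dict(scoop=[.549,.287,.045],pad=[.56,-.066,.006],tray=[.473,-.393,.05]).items():
    print(n,[np.round(proj(k,X),0).tolist() for k in cs])
o=np.hstack([cv2.resize(k["frame"],(400,300)) for k in cs[:2]])
o=np.vstack([o,np.hstack([cv2.resize(cs[2]["frame"],(400,300)),np.zeros((300,400,3),np.uint8)])])
cv2.imwrite("pics/mix.png",o)
cv2.imwrite("pics/w3b.png",cv2.resize(cs[2]["frame"],(800,600),interpolation=cv2.INTER_CUBIC))
```

```text
2.75 [0.5484 0.2854 0.2995] [-1.47  -2.775  0.004]
scoop [[[194.0, -395.0]], [[349.0, -36.0]], [[284.0, 176.0]]]
pad [[[323.0, 4.0]], [[314.0, 219.0]], [[173.0, 345.0]]]
tray [[[345.0, 246.0]], [[244.0, 391.0]], [[31.0, 469.0]]]
```

View pics/mix.png

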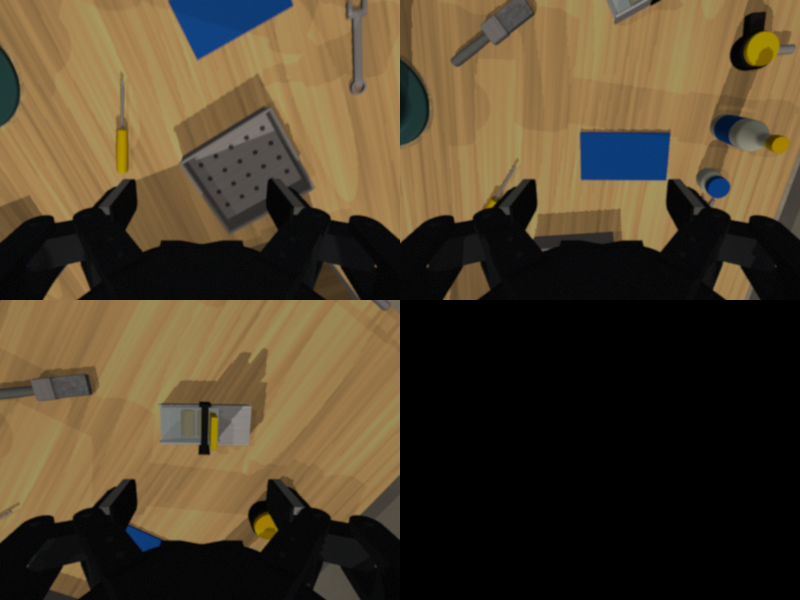

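View pics/w3b.png

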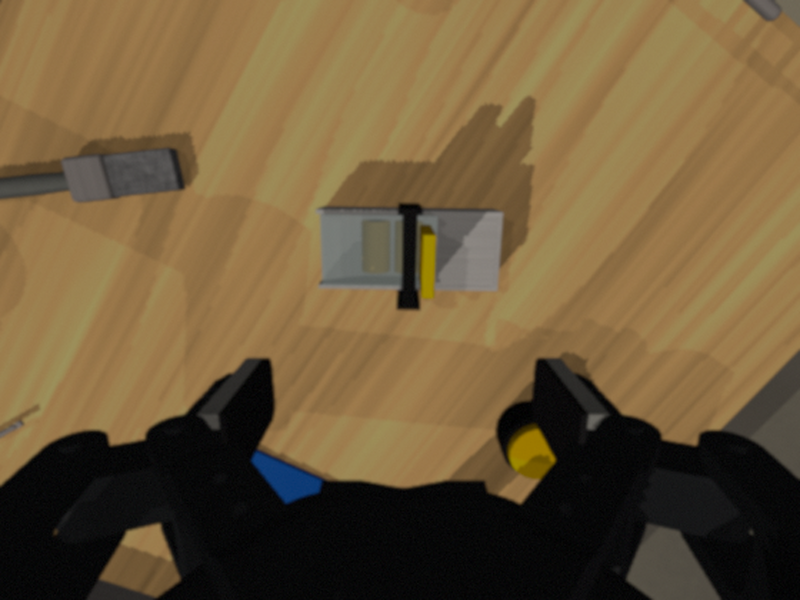

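The wrist picture at 800 px shows the scoop rim with corners (321,208), (502,212), (499,291) and (321,289). The handle bar lies at x 402–418 and the tab just right of it. A grey fixed deck covers the right (closed) end, and the clear lid reaches the left (nose) end, so the nose points to the left. Now I'll calculate the positions.

Run:
```python
from h import *
np.set_printoptions(precision=4,suppress=True)
d=pickle.load(open("c0.pkl","rb"));T,S=d["top"],d["scene"]
W=[pickle.load(open(f"w{i}.pkl","rb")) for i in (1,2,3)]
f=lambda p:(np.array(p)+.5)*.7-.5
r=f([(321,208),(502,212),(499,291),(321,289)])
R=atz(W[2],r,.045);print(R)
g=lambda p:(np.array(p)-[400,0]+.5)/6-.5+[180,185]
rT=g([(630,375),(465,115),(580,45),(740,310)])
print("tri",tri(W[2],r,T,rT))
n=(R[0]+R[3])/2;b=(R[1]+R[2])/2;a=n-b;print("centre",(n+b)/2,"len",np.linalg.norm(a),"yaw back dir",np.degrees(np.arctan2(-a[1],-a[0])))
print("handle ctr@.094",atz(W[2],f([(410,257)]),.094), "tab ctr@.119",atz(W[2],f([(428,263)]),.119))
hl=atz(W[2],f([(401,206),(419,206),(419,308),(399,308)]),.094);print(hl)
# pad, tray in w1,w2 by colour
for i,k in enumerate(W[:2]):
    h=cv2.cvtColor(k["frame"],cv2.COLOR_BGR2HSV);m=cv2.inRange(h,(105,180,60),(125,255,255))
    cs=max(cv2.findContours(m,0,1)[0],key=cv2.contourArea);q=cv2.boxPoints(cv2.minAreaRect(cs));print("pad",i,q.tolist(),"\n",atz(k,q,.006))
h=cv2.cvtColor(T["frame"],cv2.COLOR_BGR2HSV);m=cv2.inRange(h,(105,150,60),(125,255,255));m[:170]=0;m[260:]=0
cs=max(cv2.findContours(m,0,1)[0],key=cv2.contourArea);qT=cv2.boxPoints(cv2.minAreaRect(cs));print("padT",atz(T,qT,.006))
k=W[1];h=cv2.cvtColor(k["frame"],cv2.COLOR_BGR2HSV);m=cv2.inRange(h,(105,180,60),(125,255,255))
cs=max(cv2.findContours(m,0,1)[0],key=cv2.contourArea);q=cv2.boxPoints(cv2.minAreaRect(cs))
wq=atz(k,q,.006);wt=atz(T,qT,.006);ix=[np.argmin(np.linalg.norm(wt-x,axis=1)) for x in wq];print("pad tri",tri(k,q,T,qT[ix]))
u=lambda p:(np.array(p)+.5)*1.4-.5
t1=u([(183,160),(268,108),(312,187),(230,233)]);print("tray w1",atz(W[0],t1,.05))
trT=f([(574,408),(551,317),(637,302),(661,393)]);print("tri",tri(W[0],t1,T,trT))
```

```text
[[0.463  0.2773 0.045 ]
 [0.6009 0.3665 0.045 ]
 [0.6438 0.306  0.045 ]
 [0.5025 0.2124 0.045 ]]
tri [[0.4617 0.2721 0.0206]
 [0.6015 0.3668 0.0382]
 [0.6415 0.3052 0.0448]
 [0.499  0.2111 0.0368]]
centre [0.5525 0.2905 0.045 ] len 0.16684309115699758 yaw back dir 33.2133390798123
handle ctr@.094 [[0.5496 0.2924 0.094 ]] tab ctr@.119 [[0.5608 0.2998 0.119 ]]
[[0.5206 0.3222 0.094 ]
 [0.5324 0.3302 0.094 ]
 [0.5805 0.2607 0.094 ]
 [0.5666 0.2512 0.094 ]]
pad 0 [[233.9716796875, 3.3490638732910156], [366.42449951171875, -70.23583984375], [409.443359375, 7.198116302490234], [276.99053955078125, 80.78302001953125]] 
 [[ 0.4477 -0.0201  0.006 ]
 [ 0.6407 -0.0067  0.006 ]
 [ 0.6689 -0.1126  0.006 ]
 [ 0.4656 -0.133   0.006 ]]
pad 1 [[254.0, 186.0], [376.0, 186.0], [376.0, 250.0], [254.0, 250.0]] 
 [[ 0.453  -0.0209  0.006 ]
 [ 0.6525  0.0021  0.006 ]
 [ 0.6746 -0.1096  0.006 ]
 [ 0.4634 -0.134   0.006 ]]Traceback (most recent call last):
  File "<stdin>", line 19, in <module>
ValueError: max() iterable argument is empty
```

Emit:
{"fn": "drive_tool", "kwargs": {"deltas": [{"hand":1,"offset":[0.6,0.8,-12],"angular":[0,0,-0.6]},{"hand":1,"offset":[0.6,0.8,-12],"angular":[0,0,-0.6]},{"hand":1,"offset":[0.6,0.8,-12],"angular":[0,0,-0.6]}]}}

```text
time: 3.18
tool_pos: [0.5509, 0.2893, 0.1758]
tcp_rot: [-1.487, -2.76, 0.016]
wrist_force: [0.6, 0.2, -0.4]
width: 1.004
```

Run:
```python
from workcell import bot
from h import *
np.set_printoptions(precision=4,suppress=True)
s=bot.read_state();print(s["time"],np.round(s["tool_pos"],4),np.round(s["tcp_rot"],3))
c=bot.read_camera("wrist");pickle.dump(c,open("w4.pkl","wb"))
cv2.imwrite("pics/w4b.png",cv2.resize(c["frame"],(800,600),interpolation=cv2.INTER_CUBIC))
W=[pickle.load(open(f"w{i}.pkl","rb")) for i in (1,2,3)];d=pickle.load(open("c0.pkl","rb"));T=d["top"]
f=lambda p:(np.array(p)+.5)*.7-.5
u=lambda p:(np.array(p)+.5)*1.4-.5
t1=u([(183,160),(268,108),(312,187),(230,233)]);print("tray w1",atz(W[0],t1,.05))
trT=f([(574,408),(551,317),(637,302),(661,393)]);print("tri",tri(W[0],t1,T,trT))
q=[(254.0,186.0),(376,186),(376,250),(254,250)]
padT=f([(438,362),(430,275),(479,271),(489,359)]);print("pad tri",tri(W[1],q,T,padT))
```

```text
3.175 [0.5509 0.2893 0.1758] [-1.487 -2.76   0.016]
tray w1 [[ 0.3621 -0.3111  0.05  ]
 [ 0.5573 -0.2738  0.05  ]
 [ 0.596  -0.4695  0.05  ]
 [ 0.3937 -0.5126  0.05  ]]
tri [[ 0.3531 -0.3281  0.0066]
 [ 0.5534 -0.2698  0.0612]
 [ 0.594  -0.4674  0.0539]
 [ 0.3909 -0.5161  0.0436]]
pad tri [[ 0.4515 -0.0198  0.0037]
 [ 0.6582  0.0015 -0.0063]
 [ 0.6715 -0.1128  0.0032]
 [ 0.4619 -0.1386 -0.0054]]
```

View pics/w4b.png

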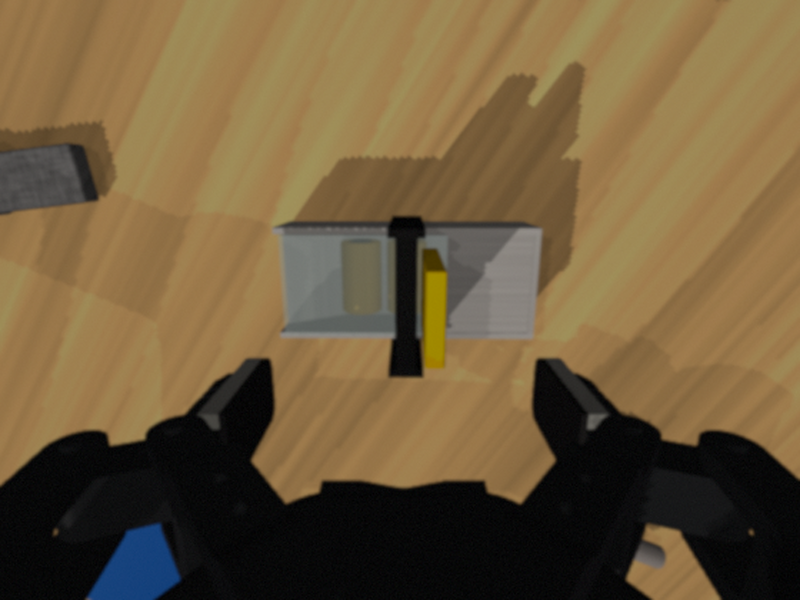

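The closer wrist picture shows the handle bar centred at column 405, rows 217–376. The tab's top face spans (425..446, 262..367), and the rim corners are (277,227), (541,227), (535,338) and (282,336).

Run:
```python
from h import *
np.set_printoptions(precision=4,suppress=True)
f=lambda p:(np.array(p)+.5)*.7-.5
A,B=[pickle.load(open(f"w{i}.pkl","rb")) for i in (4,3)]
print(atz(A,f([(405.5,217),(405.5,376)]),.094),"tab",atz(A,f([(425,262),(446,262),(446,367),(425,367)]),.119))
R=atz(A,f([(541,227),(535,338)]),.045);print("back rim",R,R.mean(0)-.085*np.array([np.cos(.586),np.sin(.586),0]))
# two wrist places: handle ends, back rim corners
print("tri handle ends",tri(A,f([(405.5,217),(405.5,376)]),B,f([(410,206),(409,308)])))
print("tri back rim",tri(A,f([(541,227),(535,338)]),B,f([(502,212),(499,291)])))
```

```text
[[0.5243 0.3296 0.094 ]
 [0.5735 0.2551 0.094 ]] tab [[0.5423 0.3191 0.119 ]
 [0.5506 0.3245 0.119 ]
 [0.5811 0.2806 0.119 ]
 [0.5724 0.2748 0.119 ]]
back rim [[0.6009 0.3676 0.045 ]
 [0.6435 0.3067 0.045 ]] [0.5514 0.2902 0.045 ]
tri handle ends [[ 0.5299  0.3218 -0.0075]
 [ 0.5726  0.2568  0.0981]]
tri back rim [[0.6002 0.3669 0.0475]
 [0.6452 0.3059 0.0412]]
```

Emit:
{"fn": "drive_tool", "kwargs": {"deltas": [{"hand":1,"offset":[0.1,0,-6],"angular":[0,0,0.5]},{"hand":1,"offset":[0.1,0,-10],"angular":[0,0,0.5]},{"hand":1,"offset":[0.1,0,-12.3],"angular":[0,0,0.5]},{"hand":1,"offset":[0.1,0,-12.3],"angular":[0,0,0.5]},{"hand":1,"offset":[0.1,0,-12.3],"angular":[0,0,0.5]}]}}

```text
time: 3.85
tool_pos: [0.5582, 0.294, 0.0621]
tcp_rot: [1.474, 2.77, 0.007]
wrist_force: [0.0, 0.1, 0.0]
width: 1.0
```

Emit:
{"fn": "drive_tool", "kwargs": {"deltas": [{"hand":0.5,"offset":[0,0,0],"angular":[0,0,0]},{"hand":0.5,"offset":[0,0,0],"angular":[0,0,0]},{"hand":0.0,"offset":[0,0,0],"angular":[0,0,0]},{"hand":0.0,"offset":[0,0,0],"angular":[0,0,0]},{"hand":0.0,"offset":[0,0,0],"angular":[0,0,0]},{"hand":0.0,"offset":[0,0,0],"angular":[0,0,0]},{"hand":0.0,"offset":[0,0,0],"angular":[0,0,0]},{"hand":0.0,"offset":[0,0,0],"angular":[0,0,0]}], "force": 60}}

```text
time: 4.85
tool_pos: [0.5556, 0.2933, 0.059]
tcp_rot: [1.475, 2.773, 0.0]
wrist_force: [-2.6, -3.2, 4.8]
width: 0.256
```

Emit:
{"fn": "drive_tool", "kwargs": {"deltas": [{"hand":0,"offset":[0,0,1],"angular":[0,0,0]},{"hand":0,"offset":[0,0,3],"angular":[0,0,0]},{"hand":0,"offset":[0,0,5],"angular":[0,0,0]},{"hand":0,"offset":[0,0,7],"angular":[0,0,0]},{"hand":0,"offset":[0,0,8],"angular":[0,0,0]},{"hand":0,"offset":[0,0,8],"angular":[0,0,0]},{"hand":0,"offset":[0,0,8],"angular":[0,0,0]},{"hand":0,"offset":[0,0,8],"angular":[0,0,0]}]}}

```text
time: 5.85
tool_pos: [0.5546, 0.293, 0.137]
tcp_rot: [-1.474, -2.773, 0.003]
wrist_force: [0.4, 0.6, -6.3]
width: 0.251
```

Run:
```python
from workcell import bot
from h import *
c=bot.read_camera("wrist");a=c["frame"]
s=bot.read_camera("scene");pickle.dump(s,open("s1.pkl","wb"));p=proj(s,[.55,.29,.13])[0].astype(int)
b=s["frame"][p[1]-50:p[1]+50,p[0]-65:p[0]+65]
o=np.zeros((400,800,3),np.uint8);o[:300,:400]=cv2.resize(a,(400,300));bb=cv2.resize(b,(400,308),interpolation=cv2.INTER_CUBIC);o[:308,400:]=bb
cv2.imwrite("pics/lift.png",o)
```

```text
(no output)
```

View pics/lift.png

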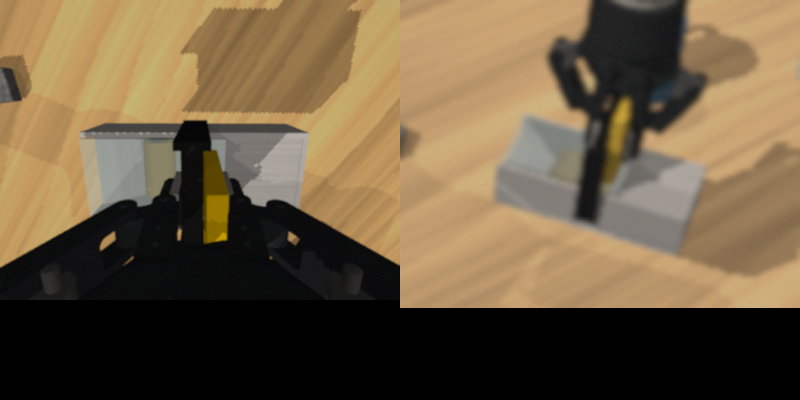

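The handle and tab are pinched together, the scoop hangs level and the lid is shut. Now I'll carry it to the pad.

Emit:
{"fn": "drive_tool", "kwargs": {"deltas": [{"hand":0,"offset":[0,-3,0],"angular":[0,0,-3]},{"hand":0,"offset":[0.2,-7.5,0],"angular":[0,0,-6]},{"hand":0,"offset":[0.3,-12.5,0],"angular":[0,0,-10]},{"hand":0,"offset":[0.5,-17.5,0],"angular":[0,0,-14]},{"hand":0,"offset":[0.7,-22.5,0],"angular":[0,0,-18]},{"hand":0,"offset":[0.9,-27.5,0],"angular":[0,0,-22]},{"hand":0,"offset":[1.1,-32,0],"angular":[0,0,-25]},{"hand":0,"offset":[1.1,-35,0],"angular":[0,0,-27.5]}]}}

```text
time: 6.95
tool_pos: [0.5662, -0.0588, 0.1381]
tcp_rot: [2.095, 2.341, -0.001]
wrist_force: [0.9, 0.7, -5.3]
width: 0.255
```

Emit:
{"fn": "drive_tool", "kwargs": {"deltas": [{"hand":0,"offset":[0,-0.9,0],"angular":[0,0,0]},{"hand":0,"offset":[0,-0.9,-1.5],"angular":[0,0,0]},{"hand":0,"offset":[0,-0.9,-3.5],"angular":[0,0,0]},{"hand":0,"offset":[0,-0.9,-5.5],"angular":[0,0,0]},{"hand":0,"offset":[0,-0.9,-6.5],"angular":[0,0,0]},{"hand":0,"offset":[0,-0.9,-7],"angular":[0,0,0]},{"hand":0,"offset":[0,-0.9,-7],"angular":[0,0,0]},{"hand":0,"offset":[0,-0.9,-7],"angular":[0,0,0]}]}}

```text
time: 7.95
tool_pos: [0.5672, -0.0656, 0.0691]
tcp_rot: [2.091, 2.343, 0.001]
wrist_force: [0.3, -0.1, -6.3]
width: 0.255
```

Emit:
{"fn": "drive_tool", "kwargs": {"deltas": [{"hand":0,"offset":[0,0,-0.2],"angular":[0,0,0]},{"hand":0,"offset":[0,0,-0.3],"angular":[0,0,0]},{"hand":0,"offset":[0,0,-0.4],"angular":[0,0,0]},{"hand":0,"offset":[0,0,-0.4],"angular":[0,0,0]}]}}

```text
time: 8.45
tool_pos: [0.5666, -0.0658, 0.0651]
tcp_rot: [2.092, 2.343, 0.0]
wrist_force: [-3.4, -0.1, 2.1]
width: 0.257
```

Emit:
{"fn": "drive_tool", "kwargs": {"deltas": [{"hand":0.35,"offset":[0,0,0],"angular":[0,0,0]},{"hand":0.6,"offset":[0,0,0],"angular":[0,0,0]},{"hand":0.8,"offset":[0,0,0],"angular":[0,0,0]},{"hand":0.8,"offset":[0,0,0],"angular":[0,0,0]},{"hand":0.8,"offset":[0,0,2],"angular":[0,0,0]},{"hand":0.8,"offset":[0,0,6],"angular":[0,0,0]},{"hand":0.8,"offset":[0,0,11],"angular":[0,0,0]},{"hand":0.8,"offset":[0,0,11],"angular":[0,0,0]}]}}

```text
time: 9.45
tool_pos: [0.5703, -0.0662, 0.1799]
tcp_rot: [2.086, 2.337, 0.009]
wrist_force: [0.3, 0.0, -0.3]
width: 0.797
```

Emit:
{"fn": "drive_tool", "kwargs": {"deltas": [{"hand":0,"offset":[-3.5,-0.4,0],"angular":[0,0,0]},{"hand":0,"offset":[-3.5,-0.4,0],"angular":[0,0,0]},{"hand":0,"offset":[-3.5,-0.4,0],"angular":[0,0,0]},{"hand":0,"offset":[-3.5,-0.4,0],"angular":[0,0,0]},{"hand":0,"offset":[-3.5,-0.4,0],"angular":[0,0,0]},{"hand":0,"offset":[-3.5,-0.4,0],"angular":[0,0,0]}]}}

```text
time: 10.2
tool_pos: [0.5317, -0.0696, 0.1742]
tcp_rot: [-2.092, -2.344, 0.0]
wrist_force: [0.4, 0.4, 1.1]
width: -0.002
```

Run:
```python
from workcell import bot
from h import *
st=bot.read_state();print(st["time"],np.round(st["tool_pos"],4),np.round(st["tcp_rot"],3),st["width"])
c=bot.read_camera("wrist");s=bot.read_camera("scene");pickle.dump((c,s),open("p1.pkl","wb"))
p=proj(s,[.56,-.066,.06])[0].astype(int);print(p)
b=s["frame"][p[1]-52:p[1]+53,p[0]-70:p[0]+70]
o=np.zeros((420,800,3),np.uint8);o[:300,:400]=cv2.resize(c["frame"],(400,300));o[:300,400:]=cv2.resize(b,(400,300),interpolation=cv2.INTER_CUBIC)
cv2.imwrite("pics/placed.png",o)
```

```text
10.2 [ 0.5317 -0.0696  0.1742] [-2.092 -2.344  0.   ] -0.0018811210594779683
[229 246]
```

View pics/placed.png

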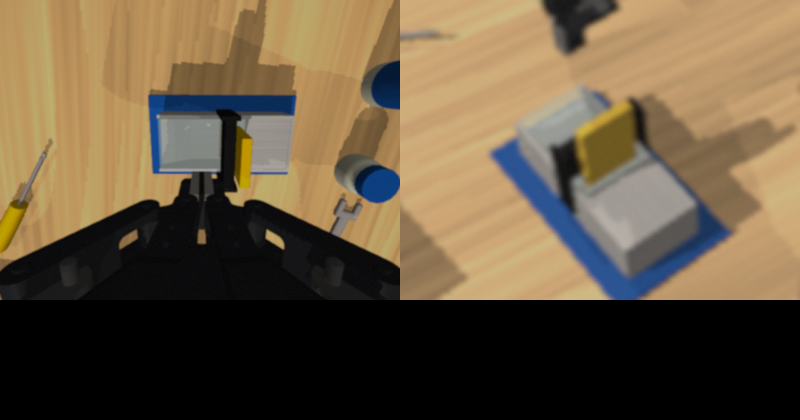

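The scoop stands on the pad with the lid shut: the tab touches the back of the handle in both views. Now I'll push the tab back from above the handle.

Emit:
{"fn": "drive_tool", "kwargs": {"deltas": [{"hand":0,"offset":[0,0,-4],"angular":[0,0,0]},{"hand":0,"offset":[0,0,-6.5],"angular":[0,0,0]},{"hand":0,"offset":[0,0,-6.5],"angular":[0,0,0]},{"hand":0,"offset":[0,0,-6.5],"angular":[0,0,0]}]}}

```text
time: 10.8
tool_pos: [0.5322, -0.0698, 0.1103]
tcp_rot: [2.091, 2.343, 0.001]
wrist_force: [0.3, -0.3, 0.5]
width: 0.0
```

Emit:
{"fn": "drive_tool", "kwargs": {"deltas": [{"hand":0,"offset":[1,0.1,0],"angular":[0,0,0]},{"hand":0,"offset":[2,0.2,0],"angular":[0,0,0]},{"hand":0,"offset":[2.8,0.3,0],"angular":[0,0,0]},{"hand":0,"offset":[3.6,0.4,0],"angular":[0,0,0]},{"hand":0,"offset":[4.4,0.5,0],"angular":[0,0,0]},{"hand":0,"offset":[5.2,0.6,0],"angular":[0,0,0]},{"hand":0,"offset":[6,0.7,0],"angular":[0,0,0]},{"hand":0,"offset":[6,0.7,0],"angular":[0,0,0]}]}}

```text
time: 11.8
tool_pos: [0.5921, -0.0625, 0.1092]
tcp_rot: [2.092, 2.344, 0.001]
wrist_force: [0.3, 0.3, -0.6]
width: 0.0
```

Run:
```python
from workcell import bot
from h import *
st=bot.read_state();print(st["time"],np.round(st["tool_pos"],4),np.round(st["wrist_force"],2))
c=bot.read_camera("wrist");s=bot.read_camera("scene");pickle.dump((c,s),open("p2.pkl","wb"))
b=s["frame"][246-65:246+40,229-70:229+70]
o=np.zeros((600,800,3),np.uint8);o[:300,:400]=cv2.resize(c["frame"],(400,300));o[:600,400:]=cv2.resize(b,(800,600),interpolation=cv2.INTER_CUBIC)[:,200:600]
cv2.imwrite("pics/push.png",o)
```

```text
11.8 [ 0.5921 -0.0625  0.1092] [ 0.32  0.31 -0.6 ]
```

View pics/push.png

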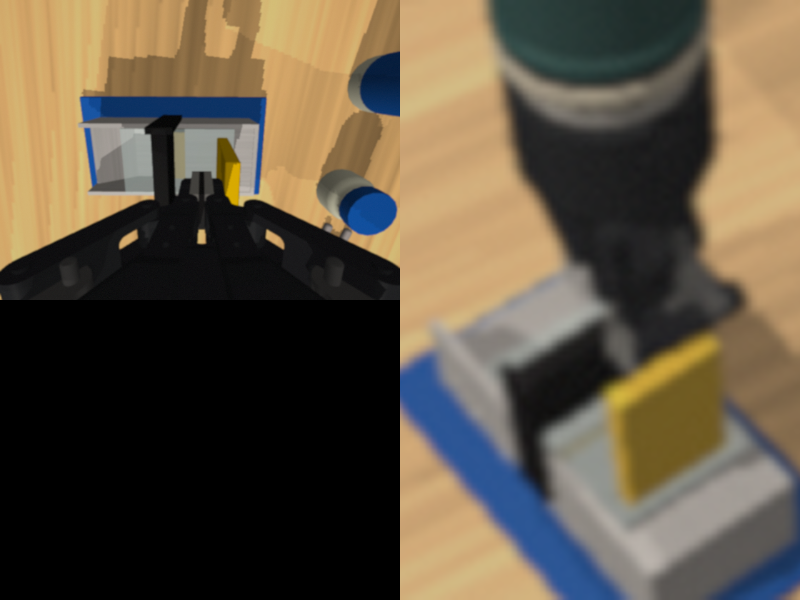

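Run:
```python
from h import *
c,s=pickle.load(open("p2.pkl","rb"))
u=lambda p:(np.array(p)+.5)*1.4-.5
n=np.array([np.cos(.116),np.sin(.116),0]);o=np.array([.561,-.066,0])
for nm,p,z in (("tabtop L",(225,164),.125),("tab top R",(239,164),.125),("handle front far",(147,132),.1),("handle back far",(178,117),.1),("rim noseleft",(80,123),.051),("rim back far",(257,120),.051),("tip back",(211,185),.115)):
    X=atz(c,u([p]),z)[0];print(nm,np.round(X,4),"s",np.round((X-o)@n*1000,1))
```

```text
tabtop L [ 0.603  -0.0392  0.125 ] s 44.8
tab top R [ 0.6117 -0.0382  0.125 ] s 53.5
handle front far [ 0.5479 -0.03    0.1   ] s -8.8
handle back far [ 0.5691 -0.0168  0.1   ] s 13.7
rim noseleft [ 0.4738 -0.0395  0.051 ] s -83.5
rim back far [ 0.6382 -0.018   0.051 ] s 82.2
tip back [ 0.5971 -0.0589  0.115 ] s 36.7
```

Emit:
{"fn": "drive_tool", "kwargs": {"deltas": [{"hand":0,"offset":[0.8,0.1,0],"angular":[0,0,0]},{"hand":0,"offset":[1.4,0.15,0],"angular":[0,0,0]},{"hand":0,"offset":[1.9,0.2,0],"angular":[0,0,0]},{"hand":0,"offset":[1.9,0.2,0],"angular":[0,0,0]},{"hand":0,"offset":[1.9,0.2,0],"angular":[0,0,0]}]}}

```text
time: 12.52
tool_pos: [0.6106, -0.0607, 0.1094]
tcp_rot: [2.092, 2.343, 0.0]
wrist_force: [0.2, 0.7, 0.4]
width: 0.001
```

Emit:
{"fn": "drive_tool", "kwargs": {"deltas": [{"hand":0,"offset":[-1,-0.1,0],"angular":[0,0,0]},{"hand":0,"offset":[-1,-0.1,5],"angular":[0,0,0]},{"hand":0.6,"offset":[-5.0,-0.5,8],"angular":[0,0,0]},{"hand":0.6,"offset":[-5.0,-0.5,8],"angular":[0,0,0]},{"hand":0.6,"offset":[-5.0,-0.5,8],"angular":[0,0,0]},{"hand":0.6,"offset":[-5.0,-0.5,8],"angular":[0,0,0]}]}}

```text
time: 13.28
tool_pos: [0.5599, -0.0655, 0.1878]
tcp_rot: [-2.091, -2.342, 0.002]
wrist_force: [0.4, 0.0, 0.7]
width: 0.603
```

Run:
```python
from workcell import bot
from h import *
st=bot.read_state();print(st["time"],np.round(st["tool_pos"],4),st["width"])
c=bot.read_camera("wrist");t=bot.read_camera("top");pickle.dump((c,t),open("p3.pkl","wb"))
cv2.imwrite("pics/open.png",cv2.resize(c["frame"],(800,600),interpolation=cv2.INTER_CUBIC))
```

```text
13.275 [ 0.5599 -0.0655  0.1878] 0.6029154530591146
```

View pics/open.png

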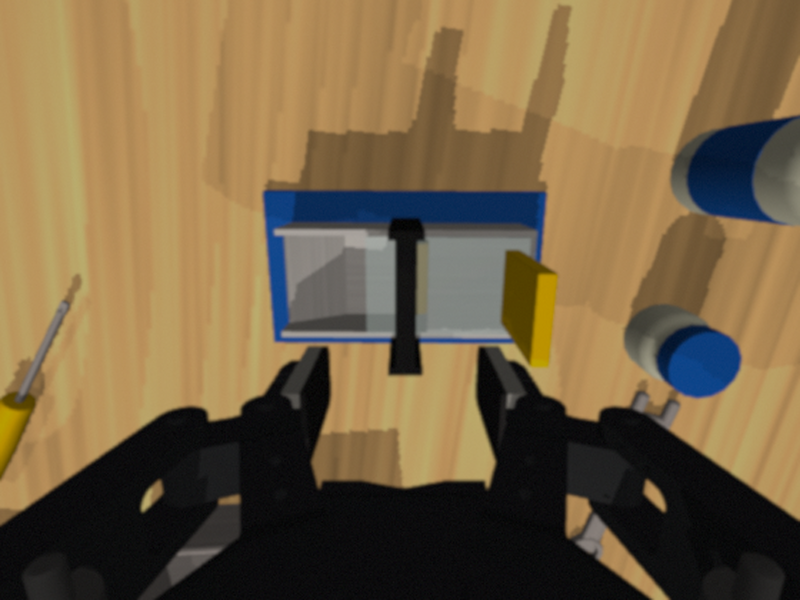

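The lid is well back (tab top at about (545,318)) and the handle at column 405 is free. Now I'll take the scoop by the handle alone.

Emit:
{"fn": "drive_tool", "kwargs": {"deltas": [{"hand":0.6,"offset":[0.1,0,-6],"angular":[0,0,0]},{"hand":0.6,"offset":[0.1,0,-10.5],"angular":[0,0,0]},{"hand":0.6,"offset":[0.1,0,-12.4],"angular":[0,0,0]},{"hand":0.6,"offset":[0.1,0,-12.4],"angular":[0,0,0]},{"hand":0,"offset":[0.1,0,-12.4],"angular":[0,0,0]},{"hand":0,"offset":[0.1,0,-12.4],"angular":[0,0,0]},{"hand":0,"offset":[0.1,0,-12.4],"angular":[0,0,0]},{"hand":0,"offset":[0.1,0,-12.4],"angular":[0,0,0]}], "force": 100}}

```text
time: 14.38
tool_pos: [0.5627, -0.066, 0.0676]
tcp_rot: [2.09, 2.342, 0.002]
wrist_force: [-1.5, 0.5, 6.6]
width: 0.124
```

Run:
```python
from h import *
c,t=pickle.load(open("p3.pkl","rb"))
u=lambda p:(np.array(p)+.5)*.7-.5
n=np.array([np.cos(.116),np.sin(.116),0]);o=np.array([.561,-.066,0])
for nm,p,z in (("tabtop L",(534,270),.125),("tab top R",(555,270),.125),("tab bottom-edge",(530,364),.125),("tab BR",(550,364),.125),("handle",(405,374),.1),("nose",(283,335),.032),("back far",(534,229),.051)):
    X=atz(c,u([p]),z)[0];print(nm,np.round(X,4),"s",np.round((X-o)@n*1000,1))
```

```text
tabtop L [ 0.619  -0.0346  0.125 ] s 61.3
tab top R [ 0.6292 -0.0334  0.125 ] s 71.5
tab bottom-edge [ 0.6264 -0.0836  0.125 ] s 63.0
tab BR [ 0.6367 -0.0824  0.125 ] s 73.3
handle [ 0.5644 -0.1084  0.1   ] s -1.5
nose [ 0.4755 -0.1198  0.032 ] s -91.1
back far [ 0.6383 -0.0209  0.051 ] s 82.0
```

Emit:
{"fn": "drive_tool", "kwargs": {"deltas": [{"hand":0,"offset":[0,0,1],"angular":[0,0,0]},{"hand":0,"offset":[0,0,3],"angular":[0,0,0]},{"hand":0,"offset":[0,0,5.5],"angular":[0,0,0]},{"hand":0,"offset":[0,0,7.5],"angular":[0,0,0]},{"hand":0,"offset":[0,0,8.5],"angular":[0,0,0]},{"hand":0,"offset":[0,0,8.5],"angular":[0,0,0]}]}}

```text
time: 15.12
tool_pos: [0.5615, -0.0656, 0.1506]
tcp_rot: [2.092, 2.343, 0.001]
wrist_force: [-0.4, -1.1, -6.7]
width: 0.119
```

Emit:
{"fn": "drive_tool", "kwargs": {"deltas": [{"hand":0,"offset":[-0.5,-3,0],"angular":[0,0,-3]},{"hand":0,"offset":[-1.2,-7.5,0],"angular":[0,0,-6]},{"hand":0,"offset":[-2,-12.5,0],"angular":[0,0,-10]},{"hand":0,"offset":[-2.8,-17.5,0],"angular":[0,0,-14]},{"hand":0,"offset":[-3.6,-22.5,0],"angular":[0,0,-18]},{"hand":0,"offset":[-4.4,-27.5,0],"angular":[0,0,-22]},{"hand":0,"offset":[-5,-31.5,0],"angular":[0,0,-25]},{"hand":0,"offset":[-5.3,-33.9,0],"angular":[0,0,-26.7]}]}}

```text
time: 16.12
tool_pos: [0.507, -0.406, 0.1484]
tcp_rot: [-2.577, -1.792, 0.001]
wrist_force: [1.1, 0.7, -5.9]
width: 0.121
```

Emit:
{"fn": "drive_tool", "kwargs": {"deltas": [{"hand":0,"offset":[0.2,0,0],"angular":[-2.7,-7.5,0]},{"hand":0,"offset":[0.4,-0.1,0],"angular":[-5.5,-15,0]},{"hand":0,"offset":[0.6,-0.2,-0.2],"angular":[-8.2,-22.6,0]},{"hand":0,"offset":[0.6,-0.2,-0.4],"angular":[-10.3,-28.2,0]},{"hand":0,"offset":[0.7,-0.2,-0.6],"angular":[-12.3,-33.8,0]},{"hand":0,"offset":[0.8,-0.3,-0.7],"angular":[-13.7,-37.6,0]},{"hand":0,"offset":[0.8,-0.3,-0.7],"angular":[-15,-41.4,0]},{"hand":0,"offset":[0.9,-0.3,-0.7],"angular":[-15.7,-43.2,0]}]}}

```text
time: 17.12
tool_pos: [0.5164, -0.4062, 0.1415]
tcp_rot: [1.987, 1.385, 0.591]
wrist_force: [1.0, 0.5, -4.7]
width: 0.127
```

Emit:
{"fn": "drive_tool", "kwargs": {"deltas": [{"hand":0,"offset":[0,0,0],"angular":[-1,-2.8,0]},{"hand":0,"offset":[0,0,0],"angular":[-2,-5.6,0]},{"hand":0,"offset":[0,0,0],"angular":[-3.4,-9.4,0]},{"hand":0,"offset":[0,0,0],"angular":[-4.1,-11.3,0]},{"hand":0,"offset":[0,0,0],"angular":[-4.1,-11.3,0]},{"hand":0,"offset":[0,0,0],"angular":[-4.1,-11.3,0]},{"hand":0,"offset":[0,0,0],"angular":[-4.1,-11.3,0]},{"hand":0,"offset":[0,0,0],"angular":[-4.1,-11.3,0]}]}}

```text
time: 18.12
tool_pos: [0.5177, -0.4079, 0.1439]
tcp_rot: [1.817, 1.268, 0.707]
wrist_force: [-0.1, -1.0, -4.3]
width: 0.127
```

Run:
```python
from workcell import bot
from h import *
from scipy.spatial.transform import Rotation as R
st=bot.read_state();print(st["time"],np.round(st["tool_pos"],4),np.round(st["q"],2),np.round(st["wrist_force"],1),R.from_rotvec(st["tcp_rot"]).as_matrix()[:,2].round(2))
c=bot.read_camera("wrist");s=bot.read_camera("scene");t=bot.read_camera("top")
o=np.zeros((600,800,3),np.uint8)
p=proj(s,[.475,-.39,.08])[0].astype(int);q=proj(t,[.475,-.39,.08])[0].astype(int);print(p,q)
x0=max(p[0]-70,0);b=s["frame"][max(p[1]-65,0):,x0:x0+140][:105]
o[:300,:400]=cv2.resize(b,(400,300));b=t["frame"][q[1]-52:q[1]+53,q[0]-70:q[0]+70];o[:300,400:]=cv2.resize(b,(400,300));o[300:,:400]=cv2.resize(c["frame"],(400,300))
cv2.imwrite("pics/tip.png",o)
```

```text
18.125 [ 0.5177 -0.4079  0.1439] [-0.97  0.05  2.39  1.94  0.56 -2.35] [-0.1 -1.  -4.3] [ 0.8  -0.29 -0.53]
[ 83 279] [425 246]
```

View pics/tip.png

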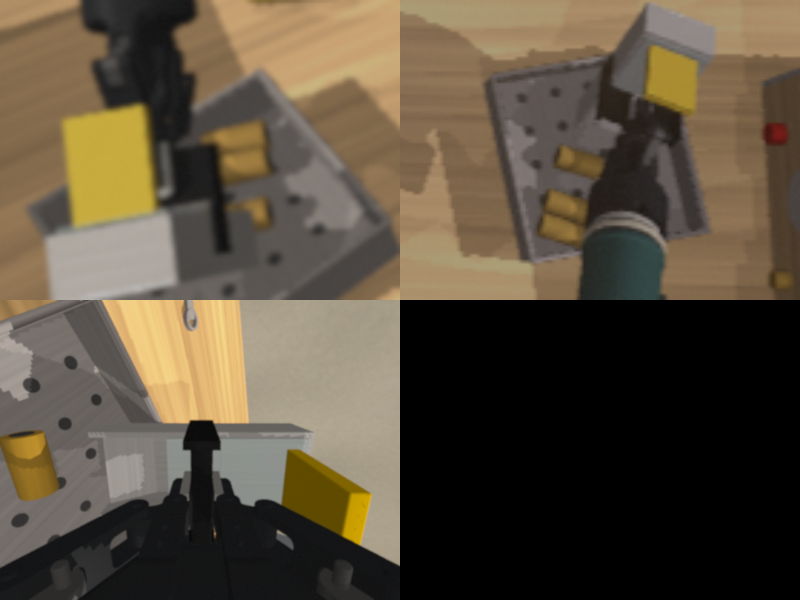

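All three valve bodies lie in the tray: two sit by the near-base wall and one in the middle. Now I'll level the scoop and carry it back to the pad.

Emit:
{"fn": "drive_tool", "kwargs": {"deltas": [{"hand":0,"offset":[0,0,2],"angular":[1,2.8,0]},{"hand":0,"offset":[-0.2,0.1,3],"angular":[4.1,11.3,0]},{"hand":0,"offset":[-0.3,0.1,3],"angular":[6.8,18.8,0]},{"hand":0,"offset":[-0.5,0.2,3],"angular":[9.5,26.2,0]},{"hand":0,"offset":[-0.6,0.2,3],"angular":[12.3,33.8,0]},{"hand":0,"offset":[-0.7,0.3,3],"angular":[15,41.4,0]},{"hand":0,"offset":[-0.9,0.3,3],"angular":[17.8,48.9,0]},{"hand":0,"offset":[-0.9,0.3,3],"angular":[19.8,54.5,0]}]}}

```text
time: 19.27
tool_pos: [0.5077, -0.4048, 0.1751]
tcp_rot: [2.525, 1.763, 0.073]
wrist_force: [0.3, -0.5, -4.3]
width: 0.124
```

Emit:
{"fn": "drive_tool", "kwargs": {"deltas": [{"hand":0,"offset":[0,0,0],"angular":[0,0,0]},{"hand":0,"offset":[0,0,0],"angular":[0,0,0]}]}}

```text
time: 19.52
tool_pos: [0.5077, -0.4036, 0.1722]
tcp_rot: [2.521, 1.764, 0.082]
wrist_force: [0.2, 1.1, -4.5]
width: 0.124
```

Run:
```python
from workcell import bot
from h import *
from scipy.spatial.transform import Rotation as R
st=bot.read_state();M=R.from_rotvec(st["tcp_rot"]).as_matrix();print(st["time"],np.round(st["tool_pos"],4),np.round(st["q"],2),np.round(st["wrist_force"],1),M[:,2].round(3),np.degrees(np.arctan2(M[1,1],M[0,1])))
```

```text
19.525 [ 0.5077 -0.4036  0.1722] [-0.73  0.21  1.79  0.04  1.07 -0.4 ] [ 0.2  1.1 -4.5] [ 0.08  -0.022 -0.997] -20.048984111378473
```

Emit:
{"fn": "drive_tool", "kwargs": {"deltas": [{"hand":0,"offset":[0,0,0],"angular":[1.6,4.5,0]},{"hand":0,"offset":[0,0,0],"angular":[1.6,4.5,0]}]}}

```text
time: 19.77
tool_pos: [0.5078, -0.4043, 0.173]
tcp_rot: [-2.573, -1.799, -0.008]
wrist_force: [-0.6, -0.2, -5.0]
width: 0.12
```

Emit:
{"fn": "drive_tool", "kwargs": {"deltas": [{"hand":0,"offset":[0.5,3,0],"angular":[0,0,3]},{"hand":0,"offset":[1.3,7.5,0],"angular":[0,0,6]},{"hand":0,"offset":[2,12.5,0],"angular":[0,0,10]},{"hand":0,"offset":[2.8,17.5,0],"angular":[0,0,14]},{"hand":0,"offset":[3.6,22.5,0],"angular":[0,0,18]},{"hand":0,"offset":[4.4,27.5,0],"angular":[0,0,22]},{"hand":0,"offset":[5.1,31.5,0],"angular":[0,0,25]},{"hand":0,"offset":[5.4,33.8,0],"angular":[0,0,26.7]}]}}

```text
time: 20.78
tool_pos: [0.5612, -0.0646, 0.1733]
tcp_rot: [-2.085, -2.347, -0.009]
wrist_force: [-0.0, -1.1, -3.9]
width: 0.124
```

Run:
```python
from workcell import bot
from h import *
from scipy.spatial.transform import Rotation as R
st=bot.read_state();M=R.from_rotvec(st["tcp_rot"]).as_matrix();print(st["time"],np.round(st["tool_pos"],4),np.round(st["q"],2),np.round(st["wrist_force"],1),M[:,2].round(3),np.degrees(np.arctan2(M[1,1],M[0,1])))
```

```text
20.775 [ 0.5612 -0.0646  0.1733] [-0.16  0.1   1.91  0.01  1.13 -0.28] [-0.  -1.1 -3.9] [ 0.002  0.006 -1.   ] 6.7601748251012435
```

Emit:
{"fn": "drive_tool", "kwargs": {"deltas": [{"hand":0,"offset":[0,0,-2.5],"angular":[0,0,0]},{"hand":0,"offset":[0,0,-5],"angular":[0,0,0]},{"hand":0,"offset":[0,0,-7.5],"angular":[0,0,0]},{"hand":0,"offset":[0,0,-9],"angular":[0,0,0]},{"hand":0,"offset":[0,0,-9.8],"angular":[0,0,0]},{"hand":0,"offset":[0,0,-10.2],"angular":[0,0,0]},{"hand":0,"offset":[0,0,-10.2],"angular":[0,0,0]}]}}

```text
time: 21.65
tool_pos: [0.5628, -0.0667, 0.0717]
tcp_rot: [-2.088, -2.344, -0.005]
wrist_force: [-0.2, 0.7, -4.3]
width: 0.124
```

Emit:
{"fn": "drive_tool", "kwargs": {"deltas": [{"hand":0,"offset":[0,0,-0.2],"angular":[0,0,0]},{"hand":0,"offset":[0,0,-0.3],"angular":[0,0,0]},{"hand":0,"offset":[0,0,-0.3],"angular":[0,0,0]}]}}

```text
time: 22.02
tool_pos: [0.5625, -0.0666, 0.0683]
tcp_rot: [-2.087, -2.344, -0.005]
wrist_force: [-0.5, -0.2, -3.4]
width: 0.125
```

Emit:
{"fn": "drive_tool", "kwargs": {"deltas": [{"hand":0,"offset":[0,0,-0.1],"angular":[0,0,0]},{"hand":0,"offset":[0,0,-0.2],"angular":[0,0,0]},{"hand":0,"offset":[0,0,-0.2],"angular":[0,0,0]}]}}

```text
time: 22.4
tool_pos: [0.5625, -0.0665, 0.0677]
tcp_rot: [-2.087, -2.344, -0.005]
wrist_force: [-4.5, 1.3, 5.5]
width: 0.126
```

Contact is felt, so I'll release the handle, limit the opening to clear the tab, and rise.

Emit:
{"fn": "drive_tool", "kwargs": {"deltas": [{"hand":0.3,"offset":[0,0,0],"angular":[0,0,0]},{"hand":0.55,"offset":[0,0,0],"angular":[0,0,0]},{"hand":0.55,"offset":[0,0,0],"angular":[0,0,0]},{"hand":0.55,"offset":[0,0,2],"angular":[0,0,0]},{"hand":0.55,"offset":[0,0,6],"angular":[0,0,0]},{"hand":0.55,"offset":[0,0,12],"angular":[0,0,0]},{"hand":0.55,"offset":[0,0,16],"angular":[0,0,0]},{"hand":0.55,"offset":[0,0,16],"angular":[0,0,0]}]}}

```text
time: 23.4
tool_pos: [0.5655, -0.0672, 0.2315]
tcp_rot: [2.086, 2.343, 0.012]
wrist_force: [-0.5, -0.6, -0.5]
width: 0.548
```

Emit:
{"fn": "drive_tool", "kwargs": {"deltas": [{"hand":0.55,"offset":[-10,0,4],"angular":[0,0,0]},{"hand":0.55,"offset":[-10,0,4],"angular":[0,0,0]},{"hand":0.55,"offset":[-10,0,4],"angular":[0,0,0]}]}}

```text
time: 23.78
tool_pos: [0.4608, -0.0666, 0.2665]
tcp_rot: [-2.088, -2.344, -0.005]
wrist_force: [0.8, -0.2, -0.3]
width: 0.548
```

Run:
```python
from workcell import bot
from h import *
st=bot.read_state();print(st["time"],np.round(st["tool_pos"],4),np.round(st["wrist_force"],1))
s=bot.read_camera("scene");t=bot.read_camera("top")
pickle.dump((s,t),open("end.pkl","wb"))
o=np.zeros((600,800,3),np.uint8);o[:300,:400]=cv2.resize(s["frame"],(400,300))
o[:300,400:]=cv2.resize(t["frame"],(400,300))
o[300:,:400]=cv2.resize(s["frame"][195:300,160:300],(400,300));b=t["frame"][170:290,290:480];o[300:553,400:]=cv2.resize(b,(400,253))
cv2.imwrite("pics/end.png",o)
```

```text
23.775 [ 0.4608 -0.0666  0.2665] [ 0.8 -0.2 -0.3]
```

View pics/end.png

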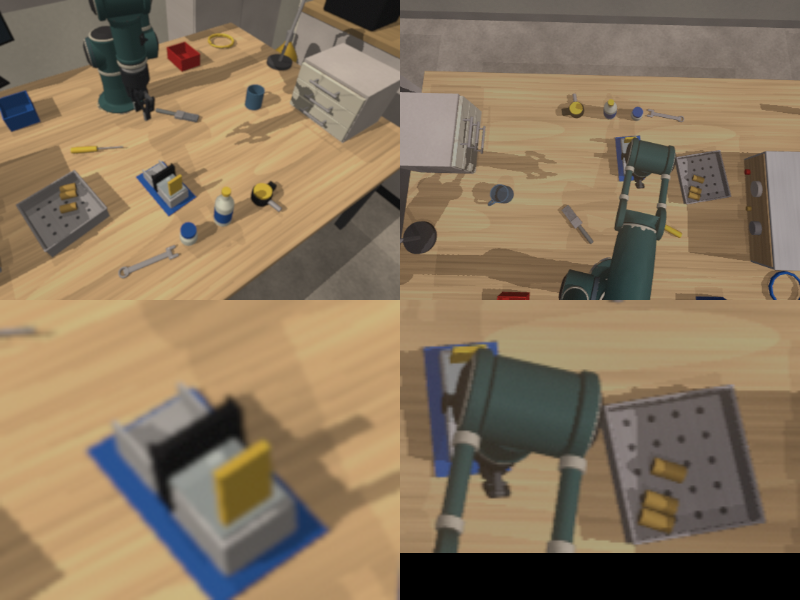

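The final picture shows the scoop upright on the pad, three valve bodies in the tray and the bystanders where they were. I'll hand the job in.

```bash
python3 -c "
from workcell import bot
print(bot.finish_job())"
```

```text
the job is handed in; nothing more can be done
None
```

I finished the task and handed it in at about 24 s of the 66 s allowed; no verdict was reported. I carried the scoop to the pad with handle and tab pinched together and set it down shut. I then slid the lid back about 55–57 mm, tipped the scoop nose-down about 58° over the tray, and stood it back on the pad.

- **Last checks:** The final scene and top pictures show all three valve bodies in the tray and the scoop upright on the pad. Nothing touched the robot. The bottle, jar, mug and regulator looked unmoved, but I judged them by eye and did not measure them again. The scoop's final place comes from the arm's pose at release, about 2 mm from the measured pad centre.
- **Disagreements:**
  - After tipping back, the tool was still about 4.7° nose-down; I corrected this before setting the scoop down.
  - Two-view heights were mostly within about 5–12 mm of the stated ones.
  - One tray corner measured 7 mm instead of 50 mm, one nose corner of the rim came out low, and one handle end was unusable because I matched the wrong point. I set these three readings aside.

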